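# Vent and close the split sample cell

## Robot

A 6-joint arm with a two-finger parallel gripper is mounted at the origin on the work surface. World frame = base frame: x ahead of the robot, y to its left, z up, the work surface at z = 0. Lengths are in m, angles in degrees, forces in N, time in s.
With the tool pointing down it reaches from about 0.3 to 0.75 m from the base axis. Payload 8.5 kg.
Tool frame: the origin (TCP) lies on the centre line of the jaws, within the pads' length; the fingertips stand 11 mm ahead of it and the grasp point (between the pads) lies 8 mm behind it; x points along the fingers, y is the direction in which the jaws open and shut, and the axes are right-handed (so a half turn about x gives the same grasp; the last joint's range is limited). The gripper opens to 85 mm and grips with 20 to 120 N. Pads are 22 mm wide; open, the fingers measure 114 mm over their backs; the gripper's body (76 mm by 85 mm) begins 54 mm behind the grasp point. The pads swing forward as they close: fully open they stand 13 mm farther back than shut.
Start: joints at [54.872, 21.807, 74.336, -0, 83.858, -12.336], TCP at [0.213, 0.507, 0.242] pointing down, gripper open.
Joint ranges: [-178.18, 178.18], [-50.72, 133.34], [12.68, 142.11], [-81.47, 261.47], [9.98, 163.14], [-165.26, 165.26]. Speed limits (degrees/s): [136.94, 136.94, 180, 180, 180, 180].

## Interface

Orientations are given as a 3x3 rotation matrix whose columns are the frame's x, y, z axes.
In Python, from rig import env gives the robot as it stands.
- The arm moves only by the tool carry_out, never from a script. Its argument "motion" is a list that holds one entry, the list of rows, each a list of 7 numbers: the shift along the tool's x, y, z in cm, then the turn, a rotation vector about the tool's x, y, z in rad, then the finger opening in cm, from 0 to 8.54. A call has 1 to 5 rows; each row is the pose to reach, as a shift and turn from the pose commanded when the call began, along the tool's axes at that moment; what a row does not reach only later rows make up. A row lasts 1/12 s, in which the tool goes at most 41.7 mm and 7.16 degrees, less where a joint would pass 70% of its speed; a pose out of reach is approached as far as the arm can. A call with a gripper value outside its range is refused whole. The fingers move at their own pace and stop on an object; "grip_force" is the grip in N (left out, the last holds). Time passes only in rows, so rows that repeat a pose let the fingers close. It gives the time, the measured TCP pose, the force and the opening at its end, in the units of the state.
- env.observe(): the state, without advancing time (a new reading comes with each control period).
- env.get_image(name): name is "side" or "top"; returns a dict with "image" (384x512x3 uint8, red, green, blue), "fov_y" (degrees; the focal length in pixels is half the picture's height over the tangent of half this angle, whatever the lens; pixels are square), "cx", "cy" (the principal point, pixels), "R" (3x3) and "t" (3): a world point X has camera coordinates R X + t. Camera axes: x right, y down, z forward; pixel columns grow to the right and rows downward; lengths in m; the calibration is good to about 2 mm. A picture is of the moment at which its call begins. There is no depth.
- env.close_job(): hands the job in, once; it reports no verdict.
The state is a dict: "time_s": time; "q": joint angles; "qvel": joint speeds; "joint_efforts": joint torques, N m; "position": TCP position; "tool_rot": TCP orientation; "ft_force": force on the tool from outside, world axes, zero at the start; "wrist_torque": the same for the moment, N m; "grip_width": finger opening in m.
Only numpy, scipy, OpenCV 4.12 (cv2) and the standard library are available. Lean on these libraries where they do the work, as an engineer would, in place of code of your own. Each camera call takes 0.05 s, during which the arm holds its last target. There are 200 camera calls.

## Task

First turn the vent valve's lever from near its closed stop to 60 degrees (the third of the four ribs on the white disc, counting the closed one) and leave it there. Then set the cover of the split sample cell onto the two dowels of the lower half, press it down against the spring until the two halves meet flush, and finish while still holding it pressed shut. Leave the other things on the bench where they are.

Things in the scene. Friction and masses are not known exactly. Their poses are not given: they have to be found in the camera images.
- cell_base: Lower half of the cell, fixed to the bench: bare aluminium block 84 (x) x 120 (y) mm on a black foot 100 x 136 x 8 mm. Origin: centre of the underside, on the bench; z up. Flat upper face 50 mm above the origin. On that face two steel dowels stand at x = 0, y = +42 and -42 mm: 10 mm diameter, 26 mm high, the last 8 mm tapering to 4 mm.
- base_face (a point): Centre of the lower half's flat upper face, 50 mm above the bench. Here a round black rubber pad, 52 mm diameter, stands 6 mm proud of the face on a spring: a cover just laid on rests about 6 mm off the face. The pad yields at about 6 N and takes about 12 N at flush, the cover's weight included.
- cell_cover: Upper half of the cell, loose, lying flat on the bench right way up: bare aluminium plate 84 (x) x 120 (y) x 18 mm, about 0.35 kg, with two 13 mm through holes at x = 0, y = +42 and -42 mm and a black bridge handle on top. Origin: centre of the underside; z up. It fits the lower half either way round (turned by 180 degrees is as good).
- cover_handle (a point): Centre of the cover handle's bar, 58 mm above the cover's underside. The bar is 16 mm wide (cover's x), 58 mm long (cover's y) and 16 mm high, on two legs at y = +-23.5 mm with 32 mm of free height over the plate.
- vent_valve: Vent valve, fixed to the bench: white disc 190 mm diameter, 8 mm thick, with a steel hub in the middle and a small brass pipe to its +x side. Origin: centre of the disc's underside; z up, the lever's axis. Four black ribs near the disc's rim, 30 degrees apart, mark lever angles 0 (lever along the valve's +y), 30, 60 and 90 degrees (lever along the valve's -x).
- vent_lever (a joint): Angle of the vent lever in rad: 0 closed (along the valve's +y), growing counterclockwise seen from above, stop at 1.571 (along the valve's -x). It stays where it is left; about 1.6 N at its post turns it. 60 degrees is 1.047.
- lever_post (a point): Top centre of the upright black round post on the steel lever: 14 mm diameter, 63 mm from the lever's axis, top 76 mm above the bench, free height 48 mm above the lever's bar (the bar's top is 28 mm above the bench).
- wash_bottle: Bystander: clear plastic bottle, 64 mm diameter, 140 mm high, standing. Origin: centre of the underside.
- dropper_bottle: Bystander: small amber bottle, 36 mm diameter, 75 mm high, standing. Origin: centre of the underside.
- slate: Bystander: dark steel plate 60 x 45 x 6 mm, lying. Origin: centre of the underside.
- weight: Bystander: brass weight with a knob, 44 mm diameter, 60 mm high, standing. Origin: centre of the underside.
Mind the look-alikes: they are no part of the job. What is shaped like the vent_valve but blue or turquoise is not meant.

How it is judged (in metres and radians):
On the way, in this order (a step that is already met when the one before it is completed fails the run):
1. the vent lever stands at 60 degrees (value of joint vent_lever between 0.927 and 1.167 rad and velocity of joint vent_lever between -0.1 and 0.1 rad/s), for 0.3 s.
2. the cover is on both dowels (horizontal distance between cell_cover and base_face below 0.004 m and angle between the y axis of cell_cover and the y axis of cell_base, either way round below 0.08 rad and z of cell_cover in the frame of base_face below 0.012 m), for 0.2 s.
At the end, for the whole second after the job is handed in: The robot holds the cover pressed onto the lower half: gap between the faces under 2 mm (it springs open to 6 mm when not pressed), centred within 4 mm, turned within 0.08 rad, level within 0.035 rad, the robot in contact with it with over 2 N, and the vent lever still within 0.12 rad of 60 degrees (z of cell_cover in the frame of base_face between -0.003 and 0.002 m and horizontal distance between cell_cover and base_face below 0.004 m and angle between the y axis of cell_cover and the y axis of cell_base, either way round below 0.08 rad and angle between cell_cover's own z axis and vertical below 0.035 rad and contact force between any of the fingers, the arm and cell_cover above 2 N and value of joint vent_lever between 0.927 and 1.167 rad); the arm keeps its last pose, push and grip.
It fails at once if a bystander was moved by more than 20 mm (distance of any of wash_bottle, dropper_bottle, slate, weight from where it was at the start of the episode above 0.02 m).
It also fails if it takes over 64 s, if anything falls off the work surface, if the arm or the gripper's body presses on something with over 40 N, if the wrist force passes 120 N, or if a joint passes its speed limit or range.

## Working session

There is one attempt and no reset: what is moved stays moved. The work goes in short steps, Python scripts to look and compute and a tool call to move; the robot and the scene stay as the last step left them, time stands still between calls to the robot, and variables do not carry over. Pictures are saved under pics/ and viewed, on a budget of 10 in all, crops included, one or two more only if the job needs it, and the job is handed in when it is done.

Besides the shell and the picture viewer there is one more tool, called by a JSON object that holds its "method" and its "body". carry_out: Moves the arm, as the interface text tells. Its arguments: {"type":"object","properties":{"motion":{"type":"array","items":{"type":"array","items":{"type":"array","items":{"type":"number"}}}},"grip_force":{"type":"number"}},"required":["motion"]}

```bash
mkdir -p pics; ls
cat > h.py <<'E'
import numpy as np,cv2
from rig import env
def snap(n,f):
    g=env.get_image(n); cv2.imwrite(f,g["image"][:,:,::-1]); return g
def ray(g,u,v,z):
    f=g["image"].shape[0]/2/np.tan(np.radians(g["fov_y"])/2)
    R=np.array(g["R"]);t=np.array(g["t"])
    d=R.T@np.array([(u-g["cx"])/f,(v-g["cy"])/f,1]);c=-R.T@t
    return c+d*(z-c[2])/d[2]
def proj(g,X):
    f=g["image"].shape[0]/2/np.tan(np.radians(g["fov_y"])/2)
    p=np.array(g["R"])@np.array(X)+np.array(g["t"]);return p[0]/p[2]*f+g["cx"],p[1]/p[2]*f+g["cy"]
E
python3 - <<'E'
from h import *
import pickle
for n in("top","side"):
    g=snap(n,f"pics/{n}0.png");pickle.dump(g,open(n+"0.pkl","wb"));print(n,g["fov_y"],g["cx"],g["cy"],-np.array(g["R"]).T@g["t"])
o=env.observe();print(o["time_s"],o["position"],o["tool_rot"],o["ft_force"],o["grip_width"])
E
```

```text
pics
top 45.55610530289617 252.55048512324709 180.19850475264454 [ 0.32826834 -0.10830483  1.362108  ]
side 47.191696461040344 255.48088037912322 192.44839853836845 [ 0.4415008  -0.91499791  0.98215133]
0.1 [0.21294089 0.50685991 0.24178059] [[-7.58751778e-04  3.87411578e-01  9.21906554e-01]
 [-1.02871482e-03  9.21906029e-01 -3.87412204e-01]
 [-9.99999183e-01 -1.24232863e-03 -3.00961806e-04]] [-0.54061887 -0.11939409 -0.12211439] 0.08535689683595193
```

View pics/top0.png

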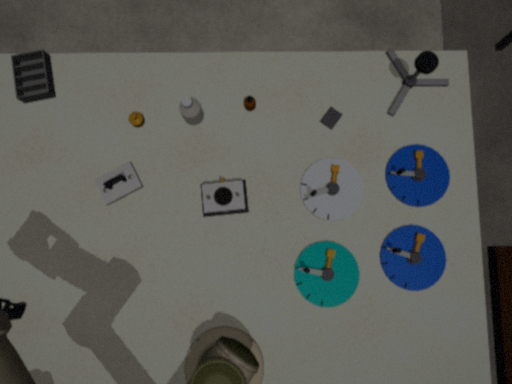

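View pics/side0.png

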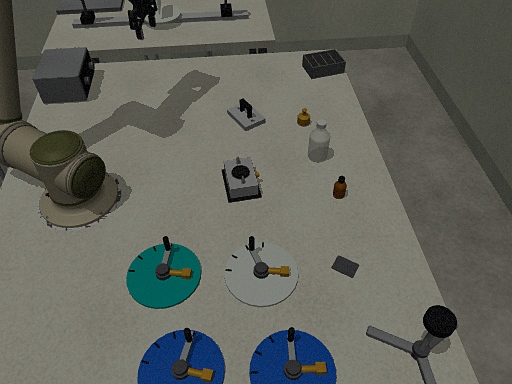

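The top view shows the white valve disc at (332,189). Its look-alikes are the turquoise disc at (327,273) and the blue discs at (417,175) and (413,257). The base is at (224,196) and the cover at (120,183), with a bottle, weight, dropper and slate along the top. The side view agrees: white valve at (261,271), base at (241,178), cover at (246,114). I choose the white valve and check it in one close crop.

Run:
```python
from h import *
import pickle
T=pickle.load(open("top0.pkl","rb"));S=pickle.load(open("side0.pkl","rb"))
def crop(g,u,v,r,s=380):
    im=g["image"][max(v-r,0):v+r,max(u-r,0):u+r,::-1];im=cv2.resize(im,(s,s),interpolation=cv2.INTER_CUBIC)
    return np.clip(im*1.6,0,255).astype(np.uint8)
a=np.hstack([crop(T,332,189,36,280),crop(T,120,183,36,280)]);b=np.hstack([crop(T,224,196,36,280),crop(S,261,265,44,280)])
cv2.imwrite("pics/c1.png",np.vstack([a,b]))
I=T["image"];hsv=cv2.cvtColor(I,cv2.COLOR_RGB2HSV)
for u,v in[(310,205),(345,205),(290,190),(360,230),(110,195),(130,175),(208,190),(224,210),(332,165)]:print((u,v),I[v,u],hsv[v,u])
for n,(u,v),z in[("valve",(332,189),.008),("cover",(120,183),.018),("base",(224,196),.05)]:print(n,ray(T,u,v,z))
```

```text
(310, 205) [114 115 117] [110   7 117]
(345, 205) [114 115 115] [ 90   2 115]
(290, 190) [115 115 108] [ 30  16 115]
(360, 230) [112 114 105] [ 37  20 114]
(110, 195) [108 106 107] [165   5 108]
(130, 175) [72 71 69] [20 11 72]
(208, 190) [107 105 106] [165   5 107]
(224, 210) [93 92 94] [135   5  94]
(332, 165) [92 73 48] [ 17 122  92]
valve [ 0.51021169 -0.3177949   0.008     ]
cover [0.52790813 0.31501297 0.018     ]
base [0.4846095  0.00057008 0.05      ]
```

View pics/c1.png

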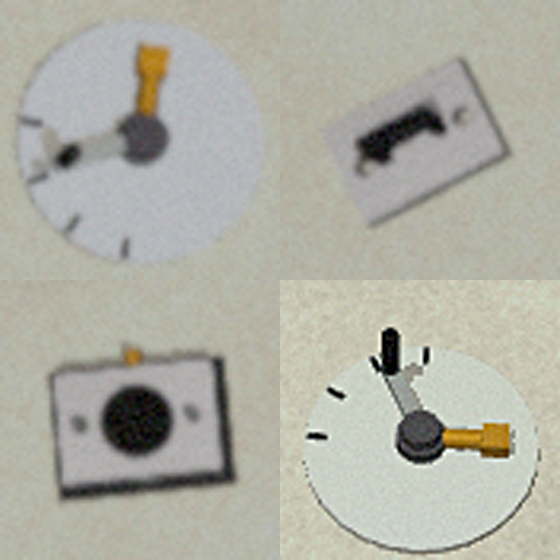

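The crop confirms a white disc with four ribs at full-image pixels (304,184), (306,199), (315,210) and (328,217). The lever's post is at about (313,193), near the first rib, and the brass pipe points up. The cover's handle is dark, with holes near its ends. The base shows its pad at (223,197) and two dowels.

```bash
cat > m.py <<'E'
from h import *
import pickle
def mask_alu(g,lo=80):
    I=cv2.GaussianBlur(g["image"],(0,0),0.8).astype(int)
    return ((I[...,2]-I[...,1]>-3)&(I[...,1]>lo)).astype(np.uint8)
def blob(m,u,v,r):
    w=np.zeros_like(m);w[v-r:v+r,u-r:u+r]=m[v-r:v+r,u-r:u+r]
    cs,_=cv2.findContours(w,cv2.RETR_EXTERNAL,cv2.CHAIN_APPROX_NONE);return max(cs,key=cv2.contourArea)
def dark(g,u,v,r,th):
    G=g["image"][v-r:v+r+1,u-r:u+r+1].mean(2);w=np.clip(th-G,0,None);y,x=np.mgrid[v-r:v+r+1,u-r:u+r+1]
    return (w*x).sum()/w.sum(),(w*y).sum()/w.sum()
E
python3 - <<'E'
from m import *
np.set_printoptions(precision=4,suppress=True)
T=pickle.load(open("top0.pkl","rb"));S=pickle.load(open("side0.pkl","rb"))
m=mask_alu(T)
e=cv2.fitEllipse(cv2.convexHull(blob(m,332,189,40)));c=ray(T,*e[0],.008);print("valve",e,c)
for r in[(30,122),(38,180),(72,222),(126,247)]:
    u,v=296+r[0]/3.889,153+r[1]/3.889;p=dark(T,round(u),round(v),2,85);d=ray(T,*p,.01)-c
    print("rib",p,np.linalg.norm(d),np.degrees(np.arctan2(-d[0],d[1])))
pt=(296+66/3.889,153+156/3.889);print("post~",ray(T,*pt,.06)-c)
pu=(217+390/280*88-0,0)
s=(217+(390-280)*88/280,221+(335-280)*88/280);print("post side top",s,ray(S,*s,.076)-c)
for n,(u,v),r,z in[("cover",(120,183),30,.018),("base",(224,196),30,.05)]:
    k=blob(m,u,v,r);R=cv2.minAreaRect(k);b=np.array([ray(T,*q,z) for q in cv2.boxPoints(R)]);print(n,R,ray(T,*R[0],z));print(b[:,:2],np.linalg.norm(b[0]-b[1]),np.linalg.norm(b[1]-b[2]))
G=cv2.GaussianBlur(T["image"],(0,0),.6).max(2)
k=blob((G<45).astype(np.uint8),223,196,14);M=cv2.moments(k);print("pad",M["m00"],ray(T,M["m10"]/M["m00"],M["m01"]/M["m00"],.056))
x0=188;y0=160
dw=[ray(T,188+80/3.889,160+145/3.889,.06),ray(T,188+192/3.889,160+132/3.889,.06)];print("dowels",dw)
h=[ray(T,84+(365-280)/3.889,147+168/3.889,.018),ray(T,84+(461-280)/3.889,147+117/3.889,.018)];print("holes",h)
k=blob((G<50).astype(np.uint8),118,182,16);R=cv2.minAreaRect(k);print("handle",R,ray(T,*R[0],.066))
E
```

```text
valve ((331.5973815917969, 188.92388916015625), (62.04289245605469, 63.66691207885742), 122.4751968383789) [ 0.5104 -0.3166  0.008 ]
rib (np.float64(303.74489795918373), np.float64(183.9387755102041)) 0.0840690218362675 -10.178956252116476
rib (np.float64(305.81382978723406), np.float64(198.13829787234042)) 0.0821235867303906 19.749533851214842
rib (np.float64(314.1575757575758), np.float64(210.27272727272728)) 0.08315767736989303 50.15412058579841
rib (np.float64(327.74883720930234), np.float64(216.67906976744186)) 0.08390558841552553 80.61296446388066
post~ [-0.019   0.0614  0.052 ]
post side top (251.57142857142856, 238.28571428571428) [-0.017   0.0579  0.068 ]
cover ((118.32754516601562, 183.22235107421875), (27.43246841430664, 40.70624542236328), 62.241458892822266) [0.5272 0.32   0.018 ]
[[0.5354 0.3939]
 [0.593  0.2879]
 [0.5191 0.2464]
 [0.4624 0.3517]] 0.1206695836742525 0.08470079061473199
base ((222.55856323242188, 195.79139709472656), (28.935617446899414, 41.16324996948242), 84.64418029785156) [0.4852 0.0048 0.05  ]
[[ 0.5218  0.0688]
 [ 0.5329 -0.0504]
 [ 0.449  -0.0586]
 [ 0.438   0.0594]] 0.119709383902417 0.08432557154511766
pad 204.0 [0.4846 0.0034 0.056 ]
dowels [array([0.4798, 0.0441, 0.06  ]), array([ 0.4893, -0.0386,  0.06  ])]
holes [array([0.5063, 0.3565, 0.018 ]), array([0.5458, 0.2841, 0.018 ])]
handle ((114.50000762939453, 181.50001525878906), (7.602630138397217, 21.913467407226562), 63.43495178222656) [0.5252 0.3161 0.066 ]
```

{"method": "carry_out", "body": {"motion": [[[0,-14.9,13.8,0,0,0,6],[0,-14.9,13.8,0,0,0,6],[0,-14.9,13.8,0,0,0,6],[0,-14.9,13.8,0,0,0,6],[0,-14.9,13.8,0,0,0,6]]]}}

```text
time_s: 0.52
position: [0.2825, 0.3141, 0.2421]
tool_rot: [[-0.0, 0.387, 0.922], [-0.001, 0.922, -0.387], [-1.0, -0.001, -0.0]]
ft_force: [1.2, 0.8, 0.4]
grip_width: 0.0601
```

{"method": "carry_out", "body": {"motion": [[[0,-14.9,13.8,0,0,0,6],[0,-14.9,13.8,0,0,0,6],[0,-14.9,13.8,0,0,0,6],[0,-14.9,13.8,0,0,0,6],[0,-14.9,13.8,0,0,0,6]]]}}

```text
time_s: 0.93
position: [0.3522, 0.1232, 0.2423]
tool_rot: [[0.0, 0.388, 0.922], [-0.0, 0.922, -0.388], [-1.0, -0.0, 0.0]]
ft_force: [-0.1, 0.2, 0.2]
grip_width: 0.0598
```

{"method": "carry_out", "body": {"motion": [[[0,-14.9,13.8,0,0,0,6],[0,-14.9,13.8,0,0,0,6],[0,-14.9,13.8,0,0,0,6],[0,-14.9,13.8,0,0,0,6],[0,-14.9,13.8,0,0,0,6]]]}}

```text
time_s: 1.35
position: [0.4218, -0.068, 0.2422]
tool_rot: [[-0.0, 0.388, 0.921], [0.0, 0.921, -0.388], [-1.0, -0.0, -0.0]]
ft_force: [1.2, 0.4, -0.6]
grip_width: 0.06
```

{"method": "carry_out", "body": {"motion": [[[0,-14.9,13.8,0.44,0,0,6],[0,-14.9,13.8,0.44,0,0,6],[0,-14.9,13.8,0.44,0,0,6],[0,-14.9,13.8,0.44,0,0,6],[0,-14.9,13.8,0.44,0,0,6]]]}}

```text
time_s: 1.77
position: [0.4913, -0.2588, 0.2418]
tool_rot: [[-0.001, 0.746, 0.666], [0.0, 0.666, -0.746], [-1.0, -0.0, -0.001]]
ft_force: [0.6, -0.3, -0.4]
grip_width: 0.0601
```

{"method": "carry_out", "body": {"motion": [[[0,0,0,0.44,0,0,6],[0,0,0,0.44,0,0,6],[0,0,0,0.44,0,0,6],[0,0,0,0.44,0,0,6],[0,0,0,0.44,0,0,6]]]}}

```text
time_s: 2.18
position: [0.4909, -0.2563, 0.2419]
tool_rot: [[-0.001, 0.958, 0.286], [0.001, 0.286, -0.958], [-1.0, -0.001, -0.001]]
ft_force: [-0.5, 0.6, -0.0]
grip_width: 0.06
```

{"method": "carry_out", "body": {"motion": [[[13.5,0,0,0,0,0,6],[13.5,0,0,0,0,0,6],[13.5,0,0,0,0,0,6],[13.5,0,0,0,0,0,6],[13.5,0,0,0,0,0,6]]]}}

```text
time_s: 2.6
position: [0.4901, -0.2555, 0.1051]
tool_rot: [[-0.005, 0.957, 0.29], [0.004, 0.29, -0.957], [-1.0, -0.003, -0.005]]
ft_force: [-0.2, -0.2, -0.5]
grip_width: 0.0596
```

Run:
```python
from h import *
g=snap("side","pics/s1.png")
print(proj(g,[.491,-.2563,.107]),proj(g,[.491,-.2563,.096]),proj(g,[.4915,-.257,.076]))
im=g["image"][190:290,200:320,::-1];cv2.imwrite("pics/s1c.png",np.clip(cv2.resize(im,None,fx=5,fy=5,interpolation=cv2.INTER_CUBIC)*1.4,0,255).astype(np.uint8))
```

```text
(np.float64(250.35234352789303), np.float64(230.22700511994185)) (np.float64(250.4172606349999), np.float64(232.8826856812844)) (np.float64(250.7552087593127), np.float64(237.81724159228736))
```

View pics/s1c.png

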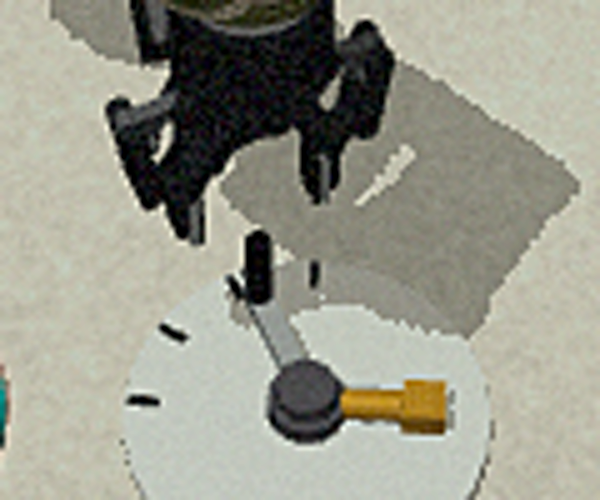

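The post at crop (258,232), full (252,236), lies midway between the fingertips at crop (195,240) and (320,200). I lower and grip it.

{"method": "carry_out", "body": {"motion": [[[3,0,0,0,0,0,6],[5.8,0,0,0,0,0,6],[5.8,0,0,0,0,0,6],[5.8,0,0,0,0,0,3],[5.8,0,0,0,0,0,1]]], "grip_force": 25}}

```text
time_s: 3.07
position: [0.4923, -0.2572, 0.0521]
tool_rot: [[0.003, 0.957, 0.289], [-0.003, 0.289, -0.957], [-1.0, 0.002, 0.004]]
ft_force: [0.5, -0.6, 0.3]
grip_width: 0.0365
```

{"method": "carry_out", "body": {"motion": [[[0,0,0,0,0,0,1],[0,0,0,0,0,0,1],[0,0,0,0,0,0,1],[0,0,0,0,0,0,1],[0,0,0,0,0,0,1]]]}}

```text
time_s: 3.48
position: [0.4919, -0.2568, 0.0513]
tool_rot: [[0.003, 0.957, 0.289], [-0.002, 0.289, -0.957], [-1.0, 0.002, 0.003]]
ft_force: [-0.9, 1.7, 8.2]
grip_width: 0.013
```

Run:
```python
from h import *
o=env.observe();print(o["time_s"],o["position"],o["grip_width"],o["ft_force"])
S=env.get_image("side");m=cv2.imwrite("pics/s2.png",S["image"][:,:,::-1])
```

```text
3.4833 [ 0.49187641 -0.25679169  0.05126878] 0.013023028123130104 [-0.92816161  1.71780471  8.17680161]
```

{"method": "carry_out", "body": {"motion": [[[0,-0.36,0.01,-0.058,0,0,1],[0,-0.72,0.04,-0.115,0,0,1],[0,-1.08,0.09,-0.172,0,0,1],[0,-1.43,0.165,-0.23,0,0,1],[0,-1.77,0.256,-0.287,0,0,1]]]}}

```text
time_s: 3.95
position: [0.4758, -0.2644, 0.0513]
tool_rot: [[0.003, 0.835, 0.55], [-0.002, 0.551, -0.835], [-1.0, 0.002, 0.004]]
ft_force: [1.2, 1.4, 6.4]
grip_width: 0.013
```

{"method": "carry_out", "body": {"motion": [[[0,-0.36,0.01,-0.058,0,0,1],[0,-0.72,0.04,-0.115,0,0,1],[0,-1.08,0.09,-0.172,0,0,1],[0,-1.43,0.165,-0.23,0,0,1],[0,-1.77,0.256,-0.287,0,0,1]]]}}

```text
time_s: 4.37
position: [0.4625, -0.2764, 0.0513]
tool_rot: [[0.003, 0.645, 0.764], [-0.003, 0.764, -0.645], [-1.0, 0.0, 0.004]]
ft_force: [2.1, 1.2, 8.1]
grip_width: 0.0134
```

{"method": "carry_out", "body": {"motion": [[[0,0,0,0,0,0,1],[0,0,0,0,0,0,1],[0,0,0,0,0,0,1],[0,0,0,0,0,0,1],[0,0,0,0,0,0,1]]]}}

```text
time_s: 4.78
position: [0.4623, -0.2766, 0.0513]
tool_rot: [[0.003, 0.647, 0.762], [-0.003, 0.763, -0.647], [-1.0, -0.0, 0.004]]
ft_force: [-0.9, -1.3, 7.9]
grip_width: 0.0132
```

{"method": "carry_out", "body": {"motion": [[[0,0,0,0,0,0,6],[0,0,0,0,0,0,6],[0,0,0,0,0,0,6],[0,0,0,0,0,0,6],[-2,0,0,0,0,0,6]]]}}

```text
time_s: 5.2
position: [0.4602, -0.2746, 0.0668]
tool_rot: [[-0.005, 0.647, 0.762], [0.004, 0.762, -0.647], [-1.0, 0.0, -0.006]]
ft_force: [-0.0, 1.0, 0.3]
grip_width: 0.0602
```

{"method": "carry_out", "body": {"motion": [[[-4,0,0,0,0,0,6],[-8,0,0,0,0,0,6],[-12,0,0,0,0,0,6],[-16,0,0,0,0,0,6],[-18,0,0,0,0,0,6]]]}}

```text
time_s: 5.62
position: [0.462, -0.2761, 0.2543]
tool_rot: [[0.005, 0.647, 0.763], [-0.004, 0.763, -0.647], [-1.0, -0.0, 0.007]]
ft_force: [0.7, -0.2, -0.1]
grip_width: 0.06
```

Run:
```python
from h import *
g=snap("side","pics/s3.png")
im=g["image"][210:310,200:320,::-1];cv2.imwrite("pics/s3c.png",np.clip(cv2.resize(im,None,fx=5,fy=5,interpolation=cv2.INTER_CUBIC)*1.4,0,255).astype(np.uint8))
```

```text
(no output)
```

View pics/s3c.png

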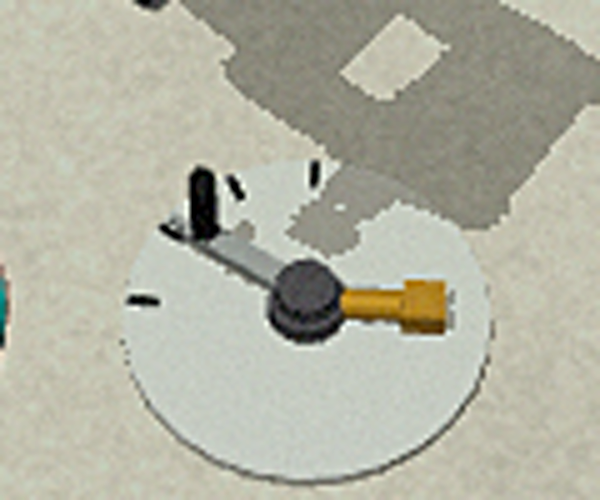

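The lever (post at full (240,244)) now points at the third rib. Next I refine the cover and base positions using both views.

Run:
```python
from m import *
np.set_printoptions(precision=4,suppress=True)
S=pickle.load(open("side0.pkl","rb"))
a=np.radians(50.1);print("post expected px",proj(S,[.5104-.063*np.sin(a),-.3166+.063*np.cos(a),.076]))
G=cv2.GaussianBlur(S["image"],(0,0),.6).max(2)
k=blob((G<45).astype(np.uint8),241,173,10);M=cv2.moments(k);print("pad",M["m00"],ray(S,M["m10"]/M["m00"],M["m01"]/M["m00"],.056))
def cr(u,v):return np.clip(cv2.resize(S["image"][v-25:v+25,u-25:u+25,::-1],None,fx=8,fy=8,interpolation=cv2.INTER_CUBIC)*1.4,0,255).astype(np.uint8)
cv2.imwrite("pics/c2.png",np.hstack([cr(241,178),cr(246,114)]))
```

```text
post expected px (np.float64(239.78039287034795), np.float64(245.03098970747416))
pad 156.5 [0.484  0.0009 0.056 ]
```

View pics/c2.png

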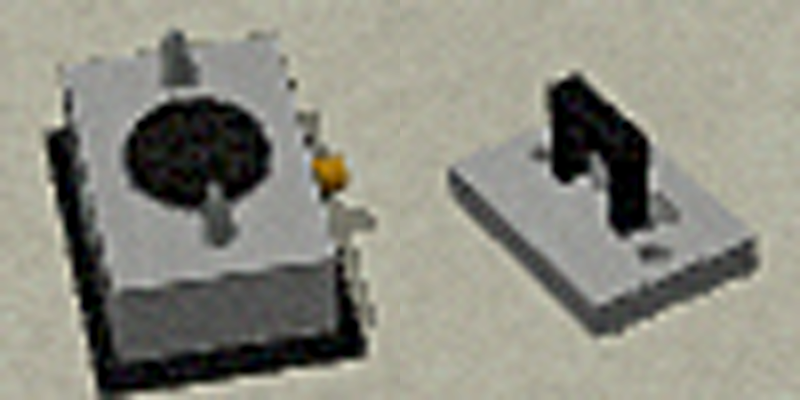

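Left of the crop: base face corners at crop (62,68), (277,37), (338,262), (112,290), with dowel tips at (176,33) and (213,190). Right: cover corners at (49,172), (197,305), (357,240), with the near hole at (255,253).

Run:
```python
from m import *
np.set_printoptions(precision=4,suppress=True)
S=pickle.load(open("side0.pkl","rb"))
def P(L,o,z):return np.array([ray(S,o[0]-.5+(u+.5)/8,o[1]-.5+(v+.5)/8,z)[:2] for u,v in L])
b=(216,153);c=(221,89)
q=P([(62,68),(277,37),(338,262),(112,290)],b,.05);print("base corners",q,q.mean(0))
ed=[np.linalg.norm(q[i]-q[(i+1)%4]) for i in range(4)];print(ed)
t=P([(176,33),(213,190)],b,.076);print("tips",t,t.mean(0),np.degrees(np.arctan2(-(t[0]-t[1])[0],(t[0]-t[1])[1])))
t=P([(182,80),(219,238)],b,.05);print("bottoms",t,t.mean(0))
print("pad",P([(198.5,154.5)],b,.056))
q=P([(49,172),(197,305),(357,240)],c,.018);print("cover",q,(q[0]+q[2])/2,np.linalg.norm(q[0]-q[1]),np.linalg.norm(q[1]-q[2]),np.degrees(np.arctan2(-(q[0]-q[1])[0],(q[0]-q[1])[1])))
print("near hole",P([(255,253)],c,.018))
t=P([(165,80),(240,143)],c,.066);print("handle",t,t.mean(0))
```

```text
base corners [[ 0.4371  0.0574]
 [ 0.5202  0.0656]
 [ 0.531  -0.0542]
 [ 0.4488 -0.0591]] [0.4843 0.0024]
[np.float64(0.0834696667539246), np.float64(0.1202718467976994), np.float64(0.08231089866176046), np.float64(0.11712186850966763)]
tips [[ 0.4806  0.0445]
 [ 0.4877 -0.0384]] [0.4842 0.003 ] 4.867573735149964
bottoms [[ 0.4821  0.0459]
 [ 0.4892 -0.0377]] [0.4856 0.0041]
pad [[ 0.4849 -0.0003]]
cover [[0.4628 0.3495]
 [0.5201 0.251 ]
 [0.593  0.2871]] [0.5279 0.3183] 0.11397902377254313 0.08129678684471904 30.199609907683225
near hole [[0.5481 0.2831]]
handle [[0.5155 0.3455]
 [0.5437 0.2975]] [0.5296 0.3215]
```

{"method": "carry_out", "body": {"motion": [[[0,16.56,-11.18,0,0,0,6],[0,16.56,-11.18,0,0,0,6],[0,16.56,-11.18,0,0,0,6],[0,16.56,-11.18,0,0,0,6],[0,16.56,-11.18,0,0,0,6]]]}}

```text
time_s: 6.08
position: [0.4829, -0.0744, 0.249]
tool_rot: [[-0.001, 0.647, 0.763], [0.001, 0.763, -0.647], [-1.0, 0.0, -0.001]]
ft_force: [0.8, 0.5, 0.1]
grip_width: 0.0599
```

{"method": "carry_out", "body": {"motion": [[[0,16.56,-11.18,0,0,0,6],[0,16.56,-11.18,0,0,0,6],[0,16.56,-11.18,0,0,0,6],[0,16.56,-11.18,0,0,0,6],[0,16.56,-11.18,0,0,0,6]]]}}

```text
time_s: 6.5
position: [0.5048, 0.1244, 0.249]
tool_rot: [[-0.001, 0.646, 0.763], [0.0, 0.763, -0.646], [-1.0, -0.0, -0.001]]
ft_force: [0.4, 0.1, 0.0]
grip_width: 0.06
```

{"method": "carry_out", "body": {"motion": [[[0,16.56,-11.18,0.365,0,0,6],[0,16.56,-11.18,0.365,0,0,6],[0,16.56,-11.18,0.365,0,0,6],[0,16.56,-11.18,0.365,0,0,6],[0,16.56,-11.18,0.365,0,0,6]]]}}

```text
time_s: 6.92
position: [0.5266, 0.3192, 0.2488]
tool_rot: [[-0.001, 0.878, 0.48], [-0.0, 0.48, -0.878], [-1.0, -0.001, -0.0]]
ft_force: [1.3, 0.5, 1.0]
grip_width: 0.06
```

{"method": "carry_out", "body": {"motion": [[[12,0,0,0,0,0,6],[12,0,0,0,0,0,6],[12,0,0,0,0,0,6],[12,0,0,0,0,0,6],[12,0,0,0,0,0,6]]]}}

```text
time_s: 7.33
position: [0.5265, 0.317, 0.1285]
tool_rot: [[-0.003, 0.877, 0.481], [-0.001, 0.481, -0.877], [-1.0, -0.003, -0.001]]
ft_force: [1.2, 0.1, 0.3]
grip_width: 0.0604
```

Run:
```python
from h import *
o=env.observe();print(o["position"],o["tool_rot"])
```

```text
[0.52650111 0.31701841 0.12851355] [[-3.31074329e-03  8.76633247e-01  4.81147783e-01]
 [-1.19879019e-03  4.81146595e-01 -8.76639331e-01]
 [-9.99993801e-01 -3.47912303e-03 -5.42053531e-04]]
```

{"method": "carry_out", "body": {"motion": [[[3,0.1,-0.1,0,0,0,6],[6,0.1,-0.1,0,0,0,6],[7.6,0.1,-0.1,0,0,0,6],[7.6,0.1,-0.1,0,0,0,6],[7.6,0.1,-0.1,0,0,0,6]]]}}

```text
time_s: 7.75
position: [0.5286, 0.3189, 0.0557]
tool_rot: [[0.003, 0.877, 0.481], [0.001, 0.481, -0.877], [-1.0, 0.003, 0.0]]
ft_force: [-0.0, -0.7, 0.3]
grip_width: 0.0601
```

Run:
```python
from h import *
o=env.observe();print(o["position"],o["ft_force"])
g=snap("side","pics/s4.png")
im=g["image"][70:150,190:290,::-1];cv2.imwrite("pics/s4c.png",np.clip(cv2.resize(im,None,fx=6,fy=6,interpolation=cv2.INTER_CUBIC)*1.5,0,255).astype(np.uint8))
```

```text
[0.52861081 0.3188786  0.05566014] [-0.01562921 -0.7244842   0.2685866 ]
```

View pics/s4c.png

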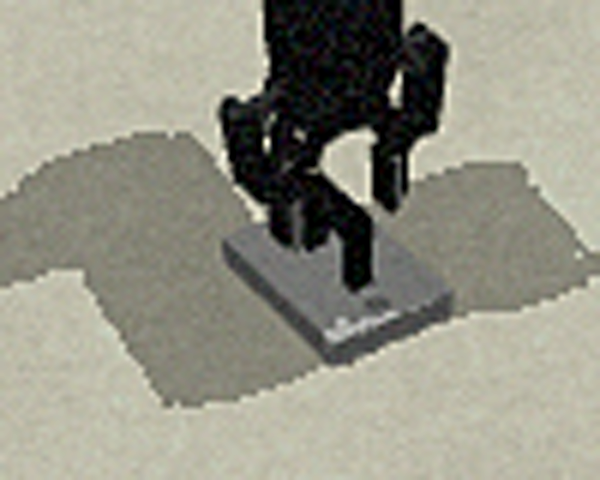

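The handle bar, running from crop (310,190) to (370,215), lies between the fingers at (290,230) and (390,190). I lower slightly and grip it.

{"method": "carry_out", "body": {"motion": [[[0.4,0,0,0,0,0,6],[0.4,0,0,0,0,0,3],[0.4,0,0,0,0,0,1],[0.4,0,0,0,0,0,1],[0.4,0,0,0,0,0,1]]], "grip_force": 70}}

```text
time_s: 8.22
position: [0.5277, 0.3187, 0.0499]
tool_rot: [[0.001, 0.877, 0.481], [0.001, 0.481, -0.877], [-1.0, 0.001, 0.0]]
ft_force: [1.1, 1.5, 2.1]
grip_width: 0.015
```

{"method": "carry_out", "body": {"motion": [[[0,0,0,0,0,0,1],[0,0,0,0,0,0,1],[0,0,0,0,0,0,1],[0,0,0,0,0,0,1],[0,0,0,0,0,0,1]]]}}

```text
time_s: 8.63
position: [0.5277, 0.3187, 0.0499]
tool_rot: [[0.001, 0.877, 0.481], [0.0, 0.481, -0.877], [-1.0, 0.001, 0.0]]
ft_force: [1.3, 1.1, 5.5]
grip_width: 0.0149
```

{"method": "carry_out", "body": {"motion": [[[-2,0,0,0,0,0,1],[-5,0,0,0,0,0,1],[-8,0,0,0,0,0,1],[-10,0,0,0,0,0,1],[-10,0,0,0,0,0,1]]]}}

```text
time_s: 9.05
position: [0.5284, 0.3191, 0.1529]
tool_rot: [[0.006, 0.877, 0.481], [0.002, 0.481, -0.877], [-1.0, 0.006, 0.001]]
ft_force: [1.2, 0.8, -2.7]
grip_width: 0.0147
```

Run:
```python
from h import *
o=env.observe();print(o["position"],o["tool_rot"],o["ft_force"],o["wrist_torque"],o["grip_width"])
```

```text
[0.5283579  0.31906401 0.15289618] [[ 5.54859717e-03  8.76567011e-01  4.81247844e-01]
 [ 2.05739741e-03  4.81244227e-01 -8.76584144e-01]
 [-9.99982490e-01  5.85393036e-03  8.66783656e-04]] [ 1.1583924   0.80296864 -2.7254997 ] [ 0.04886695 -0.04111938 -0.01701908] 0.014688710568662854
```

{"method": "carry_out", "body": {"motion": [[[-0.6,-1.5,2,0,0,0,1],[-1.2,-3.8,5.1,0,0,0,1],[-1.8,-6.1,8.2,0,0,0,1],[-2,-8.4,11.3,0,0,0,1],[-2,-9.54,12.84,0,0,0,1]]]}}

```text
time_s: 9.47
position: [0.5039, 0.1569, 0.1678]
tool_rot: [[-0.004, 0.877, 0.48], [-0.001, 0.48, -0.877], [-1.0, -0.004, -0.001]]
ft_force: [0.7, -0.5, -3.7]
grip_width: 0.0146
```

{"method": "carry_out", "body": {"motion": [[[0,-2,2.7,0.08,0,0,1],[0,-4.3,5.8,0.16,0,0,1],[0,-6.6,8.9,0.25,0,0,1],[0,-8.6,11.5,0.33,0,0,1],[0,-9.54,12.84,0.406,0,0,1]]]}}

```text
time_s: 9.88
position: [0.482, -0.0012, 0.1674]
tool_rot: [[-0.004, 0.996, 0.089], [0.0, 0.089, -0.996], [-1.0, -0.004, -0.0]]
ft_force: [0.8, 0.5, -4.0]
grip_width: 0.0147
```

{"method": "carry_out", "body": {"motion": [[[0,0,0,0,0,0,1],[0,0,0,0,0,0,1],[0,0,0,0,0,0,1],[0,0,0,0,0,0,1],[0,0,0,0,0,0,1]]]}}

```text
time_s: 10.3
position: [0.4835, 0.0026, 0.1689]
tool_rot: [[-0.001, 0.995, 0.098], [0.0, 0.098, -0.995], [-1.0, -0.001, -0.0]]
ft_force: [0.1, 0.3, -3.4]
grip_width: 0.015
```

Run:
```python
from h import *
o=env.observe();print(o["position"],o["tool_rot"],o["ft_force"],o["wrist_torque"],o["grip_width"])
g=snap("side","pics/s5.png");t=snap("top","pics/t5.png")
def c(g,u,v,r=40):return np.clip(cv2.resize(g["image"][v-r:v+r,u-r:u+r,::-1],(400,400),interpolation=cv2.INTER_CUBIC)*1.5,0,255).astype(np.uint8)
cv2.imwrite("pics/c5.png",np.hstack([c(g,241,165),c(t,224,190)]))
```

```text
[0.48352081 0.00260296 0.16893972] [[-7.23141013e-04  9.95197304e-01  9.78866805e-02]
 [ 2.77334669e-04  9.78869019e-02 -9.95197507e-01]
 [-9.99999700e-01 -6.92520763e-04 -3.46788748e-04]] [ 0.11012203  0.33994364 -3.39426972] [0.01119829 0.03395403 0.01244316] 0.015004814749202296
```

View pics/c5.png

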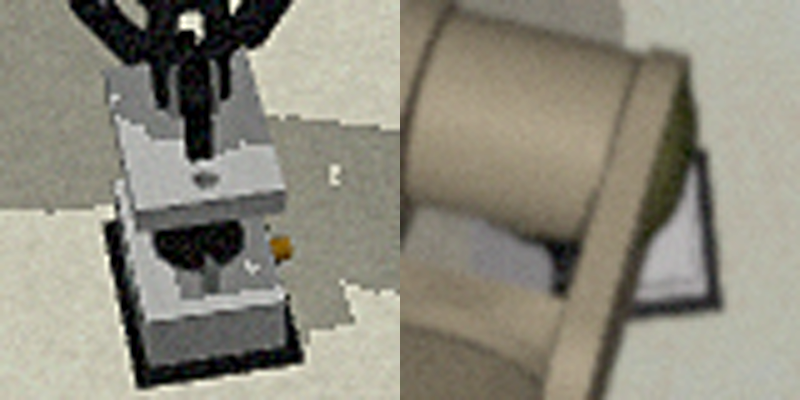

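Run:
```python
from h import *
import pickle
np.set_printoptions(precision=4,suppress=True)
S=pickle.load(open("side0.pkl","rb"))
P=lambda u,v,z:ray(S,201-.5+(u+.5)/5,125-.5+(v+.5)/5,z)[:2]
yaw=np.radians(5.6);ex=np.array([np.cos(yaw),np.sin(yaw)]);ey=np.array([-np.sin(yaw),np.cos(yaw)])
h=P(207,180,.137);print("hole",h,"centre",h+.042*ey)
for n,l,z in[("top",[(133,208),(286,185)],.137),("bot",[(137,226),(286,206)],.119),("base",[(143,320),(284,292)],.05)]:
    q=np.array([P(*p,z) for p in l]);print(n,q,"centre",q.mean(0)+.06*ey,np.linalg.norm(q[1]-q[0]))
```

```text
hole [ 0.489  -0.0371] centre [0.4849 0.0047]
top [[ 0.447  -0.0547]
 [ 0.5321 -0.0458]] centre [0.4837 0.0095] 0.08550946417982568
bot [[ 0.4485 -0.0508]
 [ 0.5322 -0.044 ]] centre [0.4845 0.0123] 0.08398808469689309
base [[ 0.4479 -0.0582]
 [ 0.5308 -0.045 ]] centre [0.4835 0.0081] 0.0839720382352054
```

Run:
```python
from h import *
import pickle
np.set_printoptions(precision=4,suppress=True)
S=pickle.load(open("side0.pkl","rb"))
I=cv2.imread("pics/s5.png").mean(2)
# edge search: (guess line at crop coords), strongest negative (bright->dark) or given-sign step along the column
def edge(a,b,z,sgn):
    a=np.array(a)/5+[200.6,124.6];b=np.array(b)/5+[200.6,124.6];out=[]
    for f in np.linspace(.15,.85,16):
        u=a[0]+f*(b[0]-a[0]);v=a[1]+f*(b[1]-a[1]);ui=int(round(u))
        r=np.arange(int(round(v))-4,int(round(v))+5)
        d=np.clip(sgn*np.gradient(I[r[0]-1:r[-1]+2,ui-1:ui+2].mean(1))[1:-1],0,None)
        k=d.argmax();w=slice(max(k-1,0),k+2)
        out.append(ray(S,ui,(d[w]*r[w]).sum()/d[w].sum(),z)[:2])
    q=np.array(out);p=np.polyfit(q[:,0],q[:,1],1);s=np.abs(q[:,1]-np.polyval(p,q[:,0]));q=q[s<2*np.median(s)+1e-4]
    p=np.polyfit(q[:,0],q[:,1],1);return np.polyval(p,.49),np.degrees(np.arctan(p[0])),np.std(q[:,1]-np.polyval(p,q[:,0])),len(q)
print("cover top",edge((133,208),(286,185),.137,-1))
print("cover bot",edge((137,226),(286,206),.119,-1),edge((137,226),(286,206),.119,1))
print("base top",edge((143,320),(284,292),.05,-1))
I=cv2.imread("pics/side0.png").mean(2)
print("base top0",edge((143,320),(284,292),.05,-1))
```

```text
cover top (np.float64(-0.0525656529058673), np.float64(5.845478375136863), np.float64(0.0002156764865631382), 15)
cover bot (np.float64(-0.04086456149052653), np.float64(23.962561516356747), np.float64(0.005330394062616104), 14) (np.float64(-0.04905727439315362), np.float64(9.731756454548004), np.float64(0.0074368819585056084), 16)
base top (np.float64(-0.055809233217895785), np.float64(5.941757285738715), np.float64(0.0005891232201280247), 16)
base top0 (np.float64(-0.05589134269447998), np.float64(6.140448174729786), np.float64(0.0006045836949638079), 16)
```

The side edges show the cover and base yaws agreeing (5.8° and 6.0°), with the cover about 1–3 mm too far toward +y. The near hole is at crop (207,180). I nudge it and descend to just above the dowels, watching forces.

{"method": "carry_out", "body": {"motion": [[[1,0.05,0.1,0,0,0,1],[2,0.05,0.1,0,0,0,1],[3,0.05,0.1,0,0,0,1],[3.7,0.05,0.1,0,0,0,1],[3.7,0.05,0.1,0,0,0,1]]]}}

```text
time_s: 10.82
position: [0.4836, 0.0011, 0.1311]
tool_rot: [[-0.002, 0.995, 0.096], [0.001, 0.096, -0.995], [-1.0, -0.002, -0.001]]
ft_force: [-0.4, -0.0, -3.8]
grip_width: 0.0151
```

{"method": "carry_out", "body": {"motion": [[[0.2,0,0,0,0,0,1],[0.4,0,0,0,0,0,1],[0.5,0,0,0,0,0,1],[0.5,0,0,0,0,0,1],[0.5,0,0,0,0,0,1]]]}}

```text
time_s: 11.23
position: [0.4843, 0.0007, 0.1275]
tool_rot: [[0.0, 0.995, 0.096], [-0.0, 0.096, -0.995], [-1.0, 0.0, 0.0]]
ft_force: [0.4, 0.4, -3.6]
grip_width: 0.0148
```

Run:
```python
from h import *
o=env.observe();print(o["position"],o["ft_force"],o["wrist_torque"])
g=snap("side","pics/s6.png")
cv2.imwrite("pics/c6.png",np.clip(cv2.resize(g["image"][135:205,201:281,::-1],None,fx=7,fy=7,interpolation=cv2.INTER_CUBIC)*1.5,0,255).astype(np.uint8))
```

```text
[0.4843366  0.00069732 0.12754192] [ 0.35299467  0.37977934 -3.55326562] [-0.04970115 -0.00589313  0.02602629]
```

View pics/c6.png

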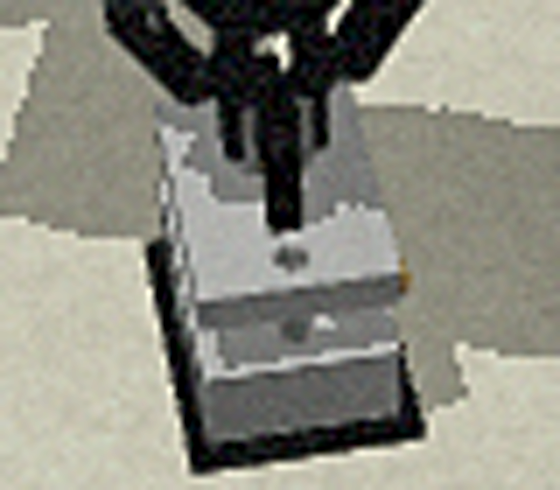

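```bash
cat > e.py <<'E'
from h import *
import pickle
S=pickle.load(open("side0.pkl","rb"))
def edge(f_,a,b,z,sgn=-1,o=(201,135),s=7):
    I=cv2.imread(f_).mean(2);a=np.array(a)/s+o-.4;b=np.array(b)/s+o-.4;out=[]
    for f in np.linspace(.15,.85,16):
        u=a[0]+f*(b[0]-a[0]);v=a[1]+f*(b[1]-a[1]);ui=int(round(u))
        r=np.arange(int(round(v))-3,int(round(v))+4)
        d=np.clip(sgn*np.gradient(I[r[0]-1:r[-1]+2,ui-1:ui+2].mean(1))[1:-1],0,None)
        k=d.argmax();w=slice(max(k-1,0),k+2);out.append(ray(S,ui,(d[w]*r[w]).sum()/d[w].sum(),z)[:2])
    q=np.array(out);p=np.polyfit(q[:,0],q[:,1],1);e=np.abs(q[:,1]-np.polyval(p,q[:,0]));q=q[e<2*np.median(e)+1e-4]
    p=np.polyfit(q[:,0],q[:,1],1);return np.round([np.polyval(p,.49),np.degrees(np.arctan(p[0])),np.std(q[:,1]-np.polyval(p,q[:,0]))],4),len(q)
E
python3 - <<'E'
from e import *
print("cover",edge("pics/s6.png",(198,302),(402,277),.0956))
print("base",edge("pics/s6.png",(208,380),(398,345),.05))
P=lambda u,v,z:ray(S,200.5+(u+.5)/7,134.5+(v+.5)/7,z)[:2]
print("hole",P(291,257,.0956),"cover corners",P(196,303,.0956),P(404,275,.0956),"base corners",P(208,381,.05),P(399,345,.05))
E
```

```text
cover (array([-5.4600e-02,  5.0431e+00,  2.0000e-04]), 16)
base (array([-5.6700e-02,  6.1349e+00,  2.0000e-04]), 15)
hole [ 0.48819853 -0.03759848] cover corners [ 0.44833874 -0.0592366 ] [ 0.53261095 -0.05267786] base corners [ 0.45086083 -0.06007715] [ 0.53091933 -0.04842708]
```

{"method": "carry_out", "body": {"motion": [[[0.2,0,0.06,0,0,0,1],[0.4,0,0.06,0,0,0,1],[0.6,0,0.06,0,0,0,1],[0.8,0,0.06,0,0,0,1],[0.8,0,0.06,0,0,0,1]]]}}

```text
time_s: 11.7
position: [0.4841, 0.0001, 0.1189]
tool_rot: [[-0.001, 0.995, 0.096], [0.0, 0.096, -0.995], [-1.0, -0.001, -0.0]]
ft_force: [0.1, -1.5, -3.8]
grip_width: 0.0148
```

{"method": "carry_out", "body": {"motion": [[[0.1,0,0,0,0,0,1],[0.2,0,0,0,0,0,1],[0.3,0,0,0,0,0,1],[0.3,0,0,0,0,0,1],[0.3,0,0,0,0,0,1]]]}}

```text
time_s: 12.12
position: [0.4843, 0.0001, 0.1163]
tool_rot: [[-0.0, 0.995, 0.096], [-0.0, 0.096, -0.995], [-1.0, -0.0, 0.0]]
ft_force: [0.6, -0.3, -3.5]
grip_width: 0.0146
```

No resistance, and the underside is now past the dowels' taper. I continue down to the pad.

{"method": "carry_out", "body": {"motion": [[[0.2,0,0,0,0,0,1],[0.4,0,0,0,0,0,1],[0.6,0,0,0,0,0,1],[0.8,0,0,0,0,0,1],[0.8,0,0,0,0,0,1]]]}}

```text
time_s: 12.53
position: [0.4841, 0.0002, 0.1079]
tool_rot: [[-0.001, 0.995, 0.096], [0.0, 0.096, -0.995], [-1.0, -0.001, -0.0]]
ft_force: [-0.5, 0.5, -3.4]
grip_width: 0.0147
```

{"method": "carry_out", "body": {"motion": [[[0.1,0,0,0,0,0,1],[0.2,0,0,0,0,0,1],[0.3,0,0,0,0,0,1],[0.4,0,0,0,0,0,1],[0.4,0,0,0,0,0,1]]]}}

```text
time_s: 12.95
position: [0.4845, 0.0001, 0.1046]
tool_rot: [[0.001, 0.995, 0.096], [-0.0, 0.096, -0.995], [-1.0, 0.001, 0.0]]
ft_force: [-0.2, 0.5, 2.7]
grip_width: 0.0149
```

{"method": "carry_out", "body": {"motion": [[[0.1,0,0,0,0,0,1],[0.2,0,0,0,0,0,1],[0.3,0,0,0,0,0,1],[0.3,0,0,0,0,0,1],[0.3,0,0,0,0,0,1]]]}}

```text
time_s: 13.37
position: [0.4845, 0.0, 0.1016]
tool_rot: [[0.001, 0.995, 0.096], [-0.0, 0.096, -0.995], [-1.0, 0.001, 0.0]]
ft_force: [-1.9, -0.7, 5.8]
grip_width: 0.0144
```

{"method": "carry_out", "body": {"motion": [[[0.1,0,0,0,0,0,1],[0.1,0,0,0,0,0,1],[0.1,0,0,0,0,0,1],[0.1,0,0,0,0,0,1],[0.1,0,0,0,0,0,1]]]}}

```text
time_s: 13.78
position: [0.4845, 0.0, 0.1008]
tool_rot: [[0.001, 0.995, 0.096], [-0.0, 0.096, -0.995], [-1.0, 0.001, 0.0]]
ft_force: [-3.0, 0.3, 7.4]
grip_width: 0.0146
```

{"method": "carry_out", "body": {"motion": [[[0.1,0,0,0,0,0,1],[0.1,0,0,0,0,0,1],[0.1,0,0,0,0,0,1],[0.1,0,0,0,0,0,1],[0.1,0,0,0,0,0,1]]]}}

```text
time_s: 14.2
position: [0.4845, 0.0, 0.0999]
tool_rot: [[0.001, 0.995, 0.096], [-0.0, 0.096, -0.995], [-1.0, 0.001, 0.0]]
ft_force: [-1.9, -0.4, 8.4]
grip_width: 0.0152
```

{"method": "carry_out", "body": {"motion": [[[0.1,0,0,0,0,0,1],[0.1,0,0,0,0,0,1],[0.1,0,0,0,0,0,1],[0.1,0,0,0,0,0,1],[0.1,0,0,0,0,0,1]]]}}

```text
time_s: 14.62
position: [0.4846, 0.0001, 0.0998]
tool_rot: [[0.002, 0.995, 0.096], [-0.001, 0.096, -0.995], [-1.0, 0.002, 0.001]]
ft_force: [-4.8, 1.4, 19.4]
grip_width: 0.0151
```

The last millimetre gave no motion but a force jump to 19 N, so the faces have met. I hold and take a final look.

{"method": "carry_out", "body": {"motion": [[[0,0,0,0,0,0,1],[0,0,0,0,0,0,1],[0,0,0,0,0,0,1],[0,0,0,0,0,0,1],[0,0,0,0,0,0,1]]]}}

```text
time_s: 15.03
position: [0.4846, 0.0001, 0.0998]
tool_rot: [[0.002, 0.995, 0.096], [-0.001, 0.096, -0.995], [-1.0, 0.002, 0.001]]
ft_force: [-5.2, 1.0, 19.4]
grip_width: 0.0149
```

Run:
```python
from h import *
o=env.observe();print(o["time_s"],o["position"],o["ft_force"],o["wrist_torque"])
g=snap("side","pics/s7.png")
c=lambda u,v,r:np.clip(cv2.resize(g["image"][v-r:v+r,u-r:u+r,::-1],(400,400),interpolation=cv2.INTER_CUBIC)*1.5,0,255).astype(np.uint8)
cv2.imwrite("pics/c7.png",np.hstack([c(241,175,30),c(258,265,45)]))
```

```text
15.0333 [4.84560023e-01 8.88663238e-05 9.97785327e-02] [-5.18279879  0.95431607 19.36903665] [0.11634744 1.07637792 0.00887549]
```

View pics/c7.png

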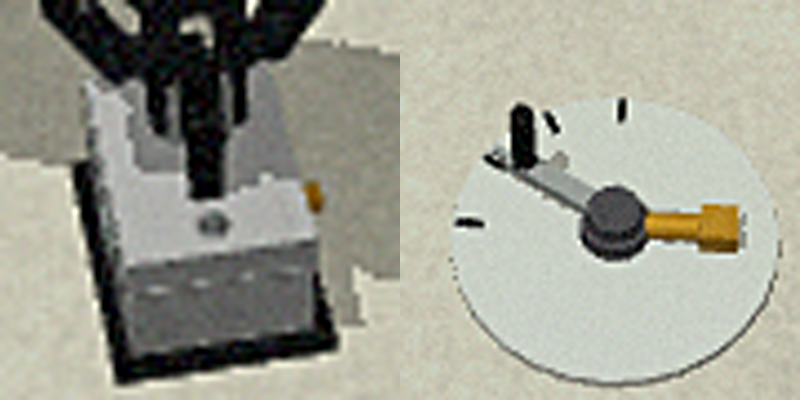

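The two halves meet flush, with a thin seam at crop (220,280) and the near dowel visible in its hole at (213,222). The lever still points at the third rib. I hand in the job.

```bash
python3 -c "
from rig import env
print(env.close_job())"
```

```text
the job is handed in; nothing more can be done
None
```

I turned the white valve's lever to the 60° rib, then set the cover on the dowels and pressed it flush. The job was handed in at about 15 s with the cover still held shut; no verdict was reported.

**Last checks:**
- **Cover:** The tool stopped at z = 0.0998 m, against 0.0999 m expected for flush. Another 1 mm commanded raised the force from 8.4 to 19.4 N with no movement. Tool tilt was about 0.002 rad, and the last picture shows the seam closed.
- **Lever:** In the last picture it still points at the third rib.
- **Bystanders:** I moved nothing near them and did not measure them again.

**What disagreed:** Estimates of the cover's offset from the base along y differed by up to 3 mm between the arm's position and the side-view edges. The dowels still entered the holes without resistance. A sideways force of about 5 N remained while pressing.

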